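# Twist open the yellow-capped sample jar in the drawer and hold its cap above it

## Robot

A 6-joint arm with a two-finger parallel gripper is mounted at the origin on the work surface. World frame = base frame: x ahead of the robot, y to its left, z up, the work surface at z = 0. Lengths are in m, angles in rad, forces in N, time in s.
With the tool pointing down it reaches from about 0.375 to 0.975 m from the base axis. Payload 3.8 kg.
Tool frame: the origin (TCP) lies on the centre line of the jaws, within the pads' length; the fingertips stand 8 mm ahead of it and the grasp point (between the pads) lies 11 mm behind it; y points along the fingers, z is the direction in which the jaws open and shut, and the axes are right-handed (so a half turn about y gives the same grasp; the last joint's range is limited). The gripper opens to 85 mm and grips with 20 to 120 N. Pads are 22 mm wide; open, the fingers measure 114 mm over their backs; the gripper's body (76 mm by 85 mm) begins 54 mm behind the grasp point. The pads swing forward as they close: fully open they stand 13 mm farther back than shut.
Start: joints at [-1.258, 0.264, 1.604, -0, 1.274, -0.037], TCP at [0.231, -0.634, 0.239] pointing down, gripper open.
Joint ranges: [-2.63, 2.63], [-0.94, 2.18], [0.31, 2.57], [-1.31, 4.45], [0, 2.66], [-2.55, 2.55]. Speed limits (rad/s): [2.57, 2.57, 3.14, 3.14, 3.14, 3.14].

## Interface

Orientations are given as a unit quaternion [x, y, z, w].
In Python, from bench import * gives the robot as it stands. The module is installed in compiled form; this text tells all that it offers.
- The arm moves only by the tool drive_tool, never from a script. Its argument "moves" is a list of rows, each a list of 7 numbers: the shift along the tool's x, y, z in units of 30 mm (1.0 is 30 mm), then the turn, a rotation vector about the tool's x, y, z in rad, then the finger opening in mm, from 0 to 85.4. A call has 1 to 20 rows; each row is the pose to reach, as a shift and turn from the pose commanded when the call began, along the tool's axes at that moment; what a row does not reach only later rows make up. A row lasts 1/12 s, in which the tool goes at most 41.7 mm and 7.16 degrees, less where a joint would pass 70% of its speed; a pose out of reach is approached as far as the arm can. A call with a gripper value outside its range is refused whole. The fingers move at their own pace and stop on an object; "force" is the grip in N (left out, the last holds). Time passes only in rows, so rows that repeat a pose let the fingers close. It gives the time, the measured TCP pose, the force and the opening at its end, in the units of the state.
- sense(): the state, without advancing time (a new reading comes with each control period).
- capture(name): name is "scene" or "side" or "wrist"; returns a dict with "image" (420x560x3 uint8, red, green, blue), "range_z" (420x560 float32, m along the optical axis (not along the pixel's ray), 0 where there is no reading), "vfov" (degrees; the focal length in pixels is half the picture's height over the tangent of half this angle, whatever the lens; pixels are square), "cx", "cy" (the principal point, pixels), "cam_to_world" (4x4, takes a point from camera to world coordinates); the wrist camera has in their place "mount" (4x4, takes a point from camera to tool coordinates, whose origin is the TCP and whose axes are the tool frame's). Camera axes: x right, y up, looking along -z (the intrinsics and any distortion apply to the point x, -y, -z); pixel columns grow to the right and rows downward; lengths in m; the calibration is good to about 2 mm. A picture is of the moment at which its call begins: read the wrist's pose just before it.
- sign_off(): hands the job in, once; it reports no verdict.
Trained networks look in a picture, given as the dict that the camera call returned (one of the last four; its "shot" number tells which), for a name from the list of things; names that differ only in an ending like _2 or _b are one class to them, and where a whole thing is asked for, a point or a joint stands for the part that bears it (a point fixed in the world has none). Each returns a list of dicts, best first, with "score" (0 to 1); they miss things now and then, are a little off and sometimes report something else, mostly with a low value. They report only what shows in the picture. A call takes as long as a camera call.
- find_in(picture, query): "position" ([x, y, z] in m, in the coordinates of the camera as it stood for that picture, good to about 4 mm: the middle of the surface that is visible of it).
- regions_of(picture, query): "pixels" (420x560 bool, what is visible of it).
- landmark_of(picture, query): "position" ([x, y, z] in m, in the coordinates of the camera as it stood for that picture, good to about 4 mm: a listed point, or the origin of a listed thing).
The state is a dict: "time_s": time; "q": joint angles; "dq": joint speeds; "tau": joint torques, N m; "tool_pos": TCP position; "ee_rot": TCP orientation; "ft_force": force on the tool from outside, world axes, zero at the start; "wrist_torque": the same for the moment, N m; "opening": opening from 0.0 (shut) to 1.0 (fully open).
Only numpy, scipy, OpenCV 4.12 (cv2) and the standard library are available. Lean on these libraries where they do the work, as an engineer would, in place of code of your own. Each camera call takes 0.05 s, during which the arm holds its last target. There are 200 camera calls.

## Task

Pull the upper drawer of the grey sample cabinet fully open, then unscrew the tight yellow cap of the square jar standing in it (the snug well keeps the jar from turning): turn it anticlockwise only until the threads let go, and lift it straight off. Finish still gripping the cap, held level and still two or three centimetres clear above the open mouth so that I can smell the sample; the jar stays standing in its well, the drawer stays open, and the other jars, the lower drawer, the white bottle and the scoop are left alone.

Things in the scene. Friction and masses are not known exactly. Their poses are not given: they have to be found in the camera images.
- sample_drawer (a joint): upper drawer: 0 shut (start), 0.17 m fully open at its stop; needs about 5 N, stays where left, carries the jars. Three jars stand on its floor (84 mm above the counter) in a row of square wells 95 mm apart, 85 mm behind its front panel; a well is 63 mm square, 25 mm deep, so a jar can turn only 3 degrees
- drawer_handle (a point): middle of the upper drawer's handle: level steel bar 10 mm thick, 100 mm long, 40 mm off the drawer's front panel, 165 mm above the counter (panel's top edge 197 mm, cabinet's top 200 mm); to be gripped from above. x axis points into the cabinet (the drawer opens along -x), y along the bar, z up. Moves with the drawer
- lower_drawer (a joint): shallow lower drawer with a like handle 111 mm below the upper one; 0 shut, 0.17 open; stays shut
- jar_mouth (a point): rim centre of the yellow-capped jar, 80 mm above its foot, 164 mm above the counter: amber glass, body 60 x 60 mm and 52 mm high, then a 40 mm wide neck. Loose, 0.2 to 0.45 kg, in one of the three wells, which braces it. z up, x and y along the jar's sides (x into the cabinet)
- cap_center (a point): middle (half-way up) of the yellow ribbed cap: 55 mm diameter, 18 mm high, 40 g; tight, its foot is 16 mm above the jar's shoulder and 11.5 mm below the rim. Three-lug twist-off cap with a springy liner; tight (about 0.5 N m: grip it firmly, 40 N or more). z up, x towards the black pointer on its top
- cap_mark (a point): under the black pointer on the cap, 22 mm out from cap_center along its x. In jar_mouth's frame it stands at -60 to -55 degrees when tight. Turned anticlockwise (seen from above) the cap rises 1.6 mm, lets go at about -13 degrees and lifts straight off; at +43 degrees it meets the next threads: 65 to 75 degrees is a good turn
- jar_black_top (a point): top centre of the like jar with the black cap, in another well of the drawer; top 170.5 mm above the counter
- jar_green_top (a point): top centre of the like jar with the green cap, in the third well; top 170.5 mm above the counter
- white_bottle: white plastic bottle, 64 mm diameter, 130 mm high, standing on the counter to the right of the cabinet; origin at its foot
- scoop: small aluminium scoop, 175 x 60 x 32 mm, lying on the counter to the left of the cabinet; origin on its underside where its handle (85 mm, along -x) meets the pan

How it is judged:
On the way, in this order (a step that is already met when the one before it is completed fails the run):
1. the upper drawer is pulled open (at least 140 mm) (value of joint sample_drawer above 0.14 m), for 0.2 s.
2. the cap, still down on the jar, is unscrewed to where its threads let go (y of cap_mark in the frame of jar_mouth above -0.0062 m and z of cap_center in the frame of jar_mouth below 0.006 m and horizontal distance between cap_center and jar_mouth below 0.006 m).
At the end, for the whole second after the job is handed in: Upper drawer open at least 130 mm; the fingers hold the cap, touching nothing else, level within 11 degrees, still, its centre within 20 mm of the jar's axis, its lower edge 7 to 56 mm above the rim; the jar stands upright in its well (rim lifted at most 4 mm) (value of joint sample_drawer above 0.13 m and contact force between the fingers and cap above 2 N and contact force between cap and jar below 0.1 N and contact force between cap and sample_drawer below 0.1 N and z of cap_center in the frame of jar_mouth between 0.016 and 0.065 m and horizontal distance between cap_center and jar_mouth below 0.02 m and angle between cap_center's own z axis and vertical below 0.2 rad and linear speed of cap below 0.03 m/s and height (world z) of jar_mouth below 0.168 m and angle between jar_mouth's own z axis and vertical below 0.08 rad); the arm keeps its last pose, push and grip.
It fails at once if the yellow-capped jar is pulled up out of its seat (12 mm) or tipped (height (world z) of jar_mouth above 0.176 m or angle between jar_mouth's own z axis and vertical above 0.2 rad).
It fails at once if the cap is turned on, still down on the jar, into the next threads (over 55 degrees past where they let go) (y of cap_mark in the frame of jar_mouth above 0.0147 m and z of cap_center in the frame of jar_mouth below 0.002 m and horizontal distance between cap_center and jar_mouth below 0.006 m).
It fails at once if another jar is lifted (20 mm) or tipped (height (world z) of any of jar_black_top, jar_green_top above 0.1905 m or angle between any of jar_black_top, jar_green_top's own z axis and vertical above 0.25 rad).
It fails at once if the lower drawer is pulled open (over 30 mm) (value of joint lower_drawer above 0.03 m).
It fails at once if the bottle or the scoop is moved (over 30 mm) (distance of any of white_bottle, scoop from where it was at the start of the episode above 0.03 m).
It also fails if it takes over 51 s, if anything falls off the work surface, if the arm or the gripper's body presses on something with over 40 N, if the wrist force passes 120 N, or if a joint passes its speed limit or range.

## Working session

There is one attempt and no reset: what is moved stays moved. The work goes in short steps, Python scripts to look and compute and a tool call to move; the robot and the scene stay as the last step left them, time stands still between calls to the robot, and variables do not carry over. Pictures are saved under pics/ and viewed, about 8 in all and at most 12, crops included, and the job is handed in when it is done.

Besides the shell and the picture viewer there is one more tool, called after "Call:" as name(argument=value, ...) on one line, values as JSON. drive_tool: Moves the arm, as the interface text tells. Its arguments: {"type":"object","properties":{"moves":{"type":"array"},"force":{"type":"number"}},"required":["moves"]}

```bash
mkdir -p pics
cat > h.py <<'E'
from bench import *
import numpy as np, cv2
from scipy.spatial.transform import Rotation as R
def T_of(p,s=None):
    if "cam_to_world" in p: return np.array(p["cam_to_world"])
    T=np.eye(4);T[:3,:3]=R.from_quat(s["ee_rot"]).as_matrix();T[:3,3]=s["tool_pos"]
    return T@np.array(p["mount"])
def world(T,x): return (T@np.append(x,1))[:3]
def save(p,n): cv2.imwrite("pics/"+n,np.ascontiguousarray(p["image"][:,:,::-1]))
def marks(p,names,s=None,f=landmark_of):
    T=T_of(p,s)
    for n in names:
        for d in f(p,n)[:2]: print(n,round(d["score"],2),world(T,d["position"]).round(4))
def st():
    s=sense();print(round(s["time_s"],2),np.round(s["tool_pos"],4),"op",round(s["opening"],3),"F",np.round(s["ft_force"],1),"q",np.round(s["q"],3));print(R.from_quat(s["ee_rot"]).as_matrix().round(3));return s
E
python3 - <<'E'
from h import *
s=st()
for c in ("scene","side"):
    p=capture(c);save(p,c+"0.png");print(c)
    marks(p,["drawer_handle","cap_center","jar_black_top","jar_green_top","white_bottle","scoop"])
E
```

```text
0.0 [ 0.2311 -0.6334  0.2379] op 0.999 F [ 0.5  0.2 -0.1] q [-1.258  0.265  1.605  0.     1.274 -0.037]
[[-0.939 -0.001  0.343]
 [-0.343  0.002 -0.939]
 [-0.    -1.    -0.002]]
scene
white_bottle 0.71 [ 0.4683 -0.3858  0.001 ]
scoop 0.93 [ 0.516   0.3984 -0.0028]
side
drawer_handle 0.62 [ 0.6494 -0.0735  0.1632]
white_bottle 0.67 [ 0.4634 -0.3914 -0.0008]
scoop 0.78 [0.5129 0.3988 0.0029]
```

View pics/scene0.png

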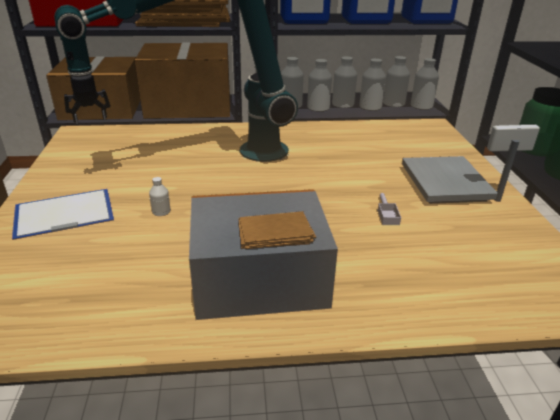

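View pics/side0.png

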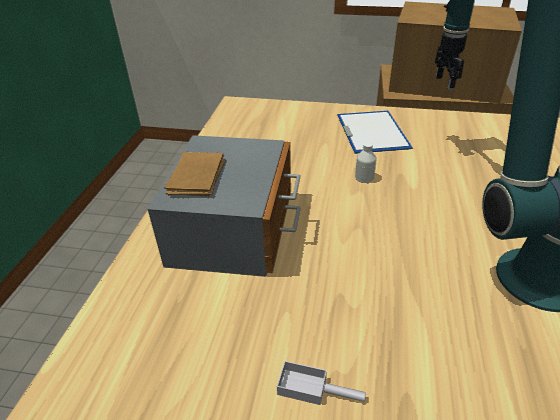

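The scene view (from behind the cabinet) shows the cabinet's back at (260,250). The side view shows its orange front with the upper handle at (290,185) and the lower at (290,218). I'll get the yaw from the cabinet's top in depth.

Run:
```python
from h import *
for c in ("scene","side"):
    p=capture(c);T=T_of(p);z=p["range_z"].astype(float);h,w=z.shape
    f=h/2/np.tan(np.radians(p["vfov"])/2)
    v,u=np.mgrid[:h,:w]
    P=np.stack([(u-p["cx"])/f*z,-(v-p["cy"])/f*z,-z],-1)@T[:3,:3].T+T[:3,3]
    m=(z>0)&(abs(P[...,2]-.2)<.006)&(P[...,0]>.5)&(P[...,0]<1.2)&(abs(P[...,1])<.4)
    n,l,stt,_=cv2.connectedComponentsWithStats(m.astype(np.uint8));k=1+stt[1:,4].argmax();Q=P[l==k][:,:2]
    r=cv2.minAreaRect(Q.astype(np.float32));print(c,r,cv2.boxPoints(r).round(3).tolist())
    for d in regions_of(p,"drawer_handle")[:3]:
        q=P[d["pixels"]&(z>0)];print("h",d["score"],len(q),np.median(q,0).round(4),np.percentile(q,[3,97],axis=0).round(3).tolist())
```

```text
scene ((0.8382562398910522, -0.06684815883636475), (0.306723952293396, 0.3609159588813782), 2.2721550464630127) [[0.6779999732971191, 0.10700000077486038], [0.6919999718666077, -0.2529999911785126], [0.9990000128746033, -0.2409999966621399], [0.984000027179718, 0.11999999731779099]]
h 0.49 53 [ 0.699  -0.2069  0.1976] [[0.687, -0.234, 0.195], [0.713, 0.085, 0.201]]
side ((0.8361475467681885, -0.06725841760635376), (0.30051615834236145, 0.36759814620018005), 2.1796746253967285) [[0.6790000200271606, 0.11100000143051147], [0.6930000185966492, -0.25699999928474426], [0.9929999709129333, -0.24500000476837158], [0.9789999723434448, 0.12200000137090683]]
h 0.85 1810 [ 0.6873 -0.022   0.1674] [[0.646, -0.249, 0.071], [0.705, 0.108, 0.198]]
```

Call:
drive_tool(moves=[[-1,-0.2,-0.65,0,-0.06,0,60],[-2.1,-0.4,-1.35,0,-0.13,0,32],[-3.2,-0.7,-2.1,0,-0.2,0,32],[-4.3,-0.7,-2.8,0,-0.27,0,32],[-5.4,-0.7,-3.5,0,-0.35,0,32],[-6.5,-0.7,-4.25,0,-0.42,0,32],[-7.6,-0.7,-5,0,-0.49,0,32],[-8.7,-0.7,-5.7,0,-0.56,0,32],[-9.8,-0.7,-6.4,0,-0.63,0,32],[-10.9,-0.7,-7.1,0,-0.7,0,32],[-12,-0.7,-7.9,0,-0.77,0,32],[-13.1,-0.7,-8.6,0,-0.84,0,32],[-14.2,-0.7,-9.3,0,-0.92,0,32],[-15.3,-0.7,-10,0,-0.99,0,32],[-16.4,-0.7,-10.8,0,-1.06,0,32],[-17.4,-0.7,-11.4,0,-1.13,0,32],[-18.4,-0.7,-12.1,0,-1.19,0,32],[-19,-0.7,-12.5,0,-1.24,0,32],[-19.4,-0.7,-12.8,0,-1.259,0,32],[-19.4,-0.7,-12.8,0,-1.259,0,32]])

```text
time_s: 2.57
tool_pos: [0.6477, -0.0713, 0.2601]
ee_rot: [-0.51, 0.49, -0.49, 0.51]
ft_force: [-0.7, -1.2, -0.5]
opening: 0.378
```

Run:
```python
from h import *
s=st();p=capture("wrist");save(p,"w1.png")
marks(p,["drawer_handle"],s)
T=T_of(p,s);z=p["range_z"].astype(float);h,w=z.shape;f=h/2/np.tan(np.radians(p["vfov"])/2)
v,u=np.mgrid[:h,:w]
P=np.stack([(u-p["cx"])/f*z,-(v-p["cy"])/f*z,-z],-1)@T[:3,:3].T+T[:3,3]
np.save("P.npy",P)
m=(z>0)&(abs(P[...,2]-.168)<.006)&(abs(P[...,0]-.65)<.04)&(abs(P[...,1]+.07)<.09)
q=P[m];print(len(q))
if len(q)>20: r=cv2.minAreaRect(q[:,:2].astype(np.float32));print(r,q[:,2].max(),np.median(q,0))
print([k for k in p])
```

```text
2.57 [ 0.6477 -0.0713  0.2601] op 0.378 F [-0.7 -1.2 -0.5] q [-1.480e-01  2.080e-01  1.633e+00  1.000e-03  1.300e+00 -1.890e-01]
[[ 0.041  0.     0.999]
 [-0.999  0.001  0.041]
 [-0.001 -1.     0.   ]]
drawer_handle 0.71 [ 0.6404 -0.0745  0.1646]
4380
((0.6647437214851379, -0.055307768285274506), (0.04510300233960152, 0.14904828369617462), 1.9762873649597168) 0.17398848118018143 [ 0.65177361 -0.05633076  0.16745694]
['image', 'range_z', 'vfov', 'cx', 'cy', 'mount', 'shot']
```

View pics/w1.png

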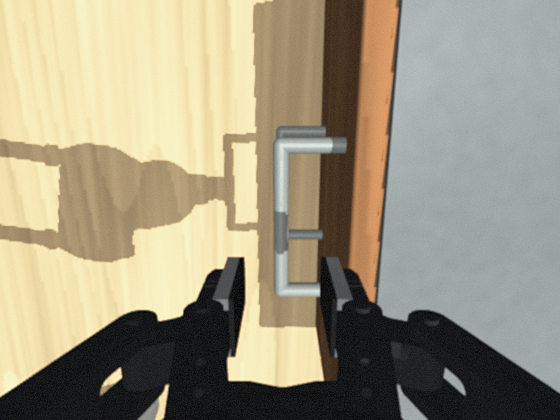

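The wrist view shows the upper handle bar at column 281, rows 135–295, between the open fingers (230 and 335), parallel to the pads.

Run:
```python
import numpy as np
P=np.load("P.npy")
for r in (145,170,200,230,260,285): print(r,P[r,277:287:3].round(4).tolist())
q=P[130:300,270:292].reshape(-1,3);q=q[(abs(q[:,2]-.167)<.008)];print(len(q),q.mean(0),np.percentile(q,[2,98],axis=0))
```

```text
145 [[0.6431, -0.026, 0.1676], [0.6449, -0.0258, 0.1689], [0.6467, -0.0257, 0.1684], [0.6486, -0.0258, 0.1668]]
170 [[0.6437, -0.0414, 0.1678], [0.6455, -0.0413, 0.1679], [0.6474, -0.0414, 0.1667], [0.6493, -0.0413, 0.1668]]
200 [[0.6444, -0.0607, 0.1678], [0.6463, -0.0607, 0.1676], [0.6482, -0.0606, 0.1676], [0.6501, -0.0605, 0.1676]]
230 [[0.6451, -0.0811, 0.1672], [0.6471, -0.0806, 0.1685], [0.649, -0.0807, 0.1681], [0.651, -0.0809, 0.1671]]
260 [[0.6459, -0.1029, 0.1662], [0.6479, -0.1016, 0.1689], [0.6499, -0.1021, 0.1676], [0.652, -0.1024, 0.1667]]
285 [[0.6466, -0.1205, 0.1682], [0.6486, -0.1205, 0.1681], [0.6507, -0.1199, 0.169], [0.6527, -0.1204, 0.168]]
2449 [ 0.64770013 -0.07247234  0.16720947] [[ 0.64194647 -0.12653102  0.16410874]
 [ 0.65438117 -0.02279184  0.16917468]]
```

Call:
drive_tool(moves=[[0,1,0,0,0,0,32],[0,2,0,0,0,0,32],[0,2.8,0,0,0,0,32],[0,3.3,0,0,0,0,32],[0,3.5,0,0,0,0,32],[0,3.5,0,0,0,0,5],[0,3.5,0,0,0,0,5],[0,3.5,0,0,0,0,5],[0,3.5,0,0,0,0,5]], force=50)

```text
time_s: 3.42
tool_pos: [0.6471, -0.0762, 0.158]
ee_rot: [-0.508, 0.49, -0.492, 0.509]
ft_force: [-1.5, -0.5, 8.9]
opening: 0.097
```

Call:
drive_tool(moves=[[0,0,-0.2,0,0,0,5],[0,0,-0.6,0,0,0,5],[0,0,-1.2,0,0,0,5],[0,0,-1.8,0,0,0,5],[0,0,-2.4,0,0,0,5],[0,0,-3.0,0,0,0,5],[0,0,-3.6,0,0,0,5],[0,0,-4.2,0,0,0,5],[0,0,-4.7,0,0,0,5],[0,0,-5.1,0,0,0,5],[0,0,-5.4,0,0,0,5],[0,0,-5.55,0,0,0,5],[0,0,-5.65,0,0,0,5],[0,0,-5.65,0,0,0,5],[0,0,-5.65,0,0,0,5]])

```text
time_s: 4.67
tool_pos: [0.4785, -0.0831, 0.158]
ee_rot: [-0.508, 0.489, -0.493, 0.509]
ft_force: [-0.4, -4.2, 9.6]
opening: 0.095
```

Call:
drive_tool(moves=[[0,0,0,0,0,0,32],[0,0,0,0,0,0,32],[0,0,0,0,0,0,32],[0,-0.7,0,0,0,0,32],[0,-1.8,0,0,0,0,32],[0,-3,0,0,0,0,40],[0,-4.2,0.6,0,0,0,60],[0,-5.2,1.6,0,0,0,85],[0,-5.7,2.7,0,0,0,85],[0,-5.7,3.7,0,0,0,85],[0,-5.7,4.1,0,0,0,85],[0,-5.7,4.1,0,0,0,85]])

```text
time_s: 5.67
tool_pos: [0.6015, -0.0758, 0.3248]
ee_rot: [0.51, -0.491, 0.49, -0.509]
ft_force: [-0.1, -0.9, -0.9]
opening: 0.993
```

Run:
```python
from h import *
s=st();p=capture("wrist");save(p,"w2.png")
marks(p,["cap_center","cap_mark","jar_mouth","jar_black_top","jar_green_top","drawer_handle"],s)
T=T_of(p,s);z=p["range_z"].astype(float);h,w=z.shape;f=h/2/np.tan(np.radians(p["vfov"])/2)
v,u=np.mgrid[:h,:w]
P=np.stack([(u-p["cx"])/f*z,-(v-p["cy"])/f*z,-z],-1)@T[:3,:3].T+T[:3,3]
np.save("P.npy",P)
hsv=cv2.cvtColor(p["image"],cv2.COLOR_RGB2HSV)
m=(hsv[...,0]>20)&(hsv[...,0]<35)&(hsv[...,1]>150)&(hsv[...,2]>80)&(abs(P[...,2]-.17)<.006)
q=P[m];print(len(q))
if len(q): print(cv2.minEnclosingCircle(q[:,:2].astype(np.float32)),q.mean(0))
s=sense();p=capture("scene");marks(p,["drawer_handle","cap_center","white_bottle","scoop"],f=landmark_of)
```

```text
5.67 [ 0.6015 -0.0758  0.3248] op 0.993 F [-0.1 -0.9 -0.9] q [-0.167  0.095  1.646  0.     1.402 -0.205]
[[ 0.038 -0.001  0.999]
 [-0.999  0.001  0.038]
 [-0.001 -1.    -0.001]]
cap_center 0.69 [ 0.6254 -0.0755  0.1593]
cap_mark 0.77 [ 0.6404 -0.0926  0.1611]
jar_black_top 0.72 [ 0.6324 -0.1741  0.1682]
jar_green_top 0.97 [0.6227 0.018  0.1722]
drawer_handle 0.93 [ 0.4774 -0.083   0.167 ]
drawer_handle 0.33 [ 0.64   -0.09    0.1612]
31
((0.6253501772880554, -0.07462004572153091), 0.02734789066016674) [ 0.60821619 -0.07455079  0.16735214]
cap_center 0.72 [ 0.6274 -0.0747  0.1647]
cap_center 0.61 [ 0.6406 -0.0915  0.1609]
white_bottle 0.89 [ 0.468  -0.3882 -0.0009]
scoop 0.66 [ 0.514   0.3986 -0.0058]
```

View pics/w2.png

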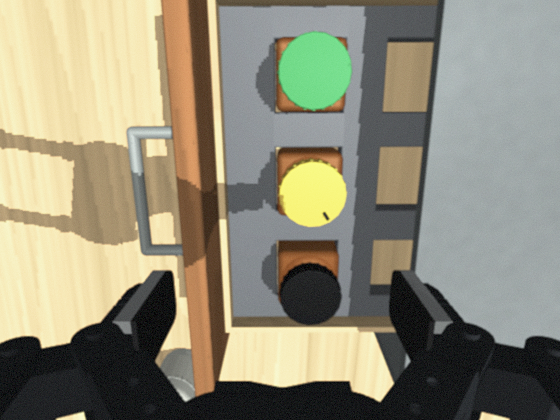

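The wrist view shows the drawer open with the yellow cap at (312,193), its pointer at (326,216), green at (315,70) and black at (310,293). The yellow jar is in the middle well. Next I'll turn the jaws to −120° above it and look again.

Call:
drive_tool(moves=[[0,0,0.2,0,0.12,0,85],[0,0,0.4,0,0.24,0,85],[0,0,0.6,0,0.36,0,85],[0,0,0.8,0,0.48,0,85],[0,0.2,0.8,0,0.6,0,85],[0,0.4,0.8,0,0.72,0,85],[0,0.6,0.8,0,0.84,0,85],[0,0.8,0.8,0,0.96,0,85],[0,1,0.8,0,1.08,0,85],[0,1.2,0.8,0,1.2,0,85],[0,1.4,0.8,0,1.32,0,85],[0,1.6,0.8,0,1.44,0,85],[0,1.8,0.8,0,1.56,0,85],[0,2,0.8,0,1.68,0,85],[0,2.1,0.8,0,1.8,0,85],[0,2.1,0.8,0,1.92,0,85],[0,2.1,0.8,0,2.02,0,85],[0,2.1,0.8,0,2.09,0,85],[0,2.1,0.8,0,2.09,0,85]])

```text
time_s: 7.85
tool_pos: [0.624, -0.0747, 0.2633]
ee_rot: [0.169, 0.687, -0.687, -0.169]
ft_force: [-0.5, 0.3, -0.5]
opening: 0.995
```

```bash
cat > look.py <<'E'
from h import *
import sys
s=st();p=capture("wrist");save(p,sys.argv[1])
marks(p,["cap_center","cap_mark","jar_mouth"],s)
T=T_of(p,s);z=p["range_z"].astype(float);h,w=z.shape;f=h/2/np.tan(np.radians(p["vfov"])/2)
v,u=np.mgrid[:h,:w]
P=np.stack([(u-p["cx"])/f*z,-(v-p["cy"])/f*z,-z],-1)@T[:3,:3].T+T[:3,3]
hsv=cv2.cvtColor(p["image"],cv2.COLOR_RGB2HSV)
y=(hsv[...,0]>20)&(hsv[...,0]<35)&(hsv[...,1]>170)&(hsv[...,2]>150)&(z>0)
ys,xs=np.nonzero(y&(P[...,0]>.55)&(P[...,0]<.68)&(abs(P[...,1]+.075)<.05));q=P[ys,xs];print(len(q),"zmed",np.median(q[:,2]))
q=q[q[:,2]>np.median(q[:,2])-.003]
c,r=cv2.minEnclosingCircle(q[:,:2].astype(np.float32));print("circ",np.round(c,4),round(r,4),"ztop",np.median(q[:,2]).round(4))
dk=(hsv[...,2]<70)&(np.hypot(P[...,0]-c[0],P[...,1]-c[1])<.024)&(abs(P[...,2]-np.median(q[:,2]))<.006)
k=P[dk];print("pointer",len(k),k.mean(0).round(4) if len(k) else "", "ang",np.degrees(np.arctan2(*(k.mean(0)[:2]-c)[::-1])).round(1) if len(k) else "")
d=np.append(np.array(c),0)-np.append(s["tool_pos"][:2],0);print("tool-frame dx dz units",(R.from_quat(s["ee_rot"]).as_matrix().T@d/.03).round(3))
E
python3 look.py w3.png
```

```text
7.85 [ 0.624  -0.0747  0.2633] op 0.995 F [-0.5  0.3 -0.5] q [-0.159  0.163  1.681  0.     1.298  1.895]
[[-0.886  0.    -0.464]
 [ 0.464  0.    -0.886]
 [-0.    -1.    -0.   ]]
cap_center 0.64 [ 0.6265 -0.0764  0.1583]
cap_mark 0.68 [ 0.641  -0.0895  0.1598]
0 zmed nan
circ [0. 0.] 0.0 ztop nan
pointer 0  ang 
tool-frame dx dz units [ 1.9578e+01 -1.0000e-03  7.4510e+00]
  return _methods._mean(a, axis=axis, dtype=dtype,
  ret = ret.dtype.type(ret / rcount)
```

View pics/w3.png

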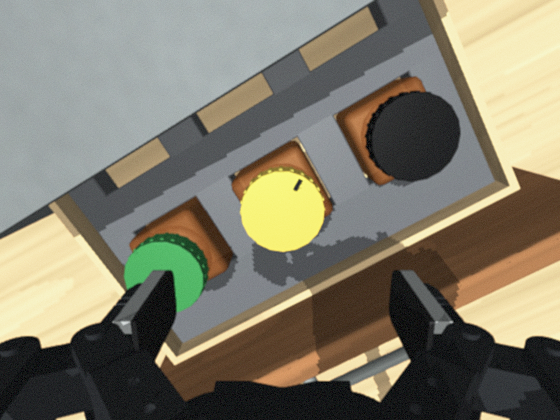

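The cap is at (283,210) with its pointer at (297,185), and the neighbouring caps are clear of the jaw line. My colour mask missed the cap, so I'll use the segmentation network instead.

```bash
sed -i 's/^y=.*/rg=regions_of(p,"cap_center");y=(rg[0]["pixels"]\&(z>0)) if rg else z<0;print("seg",[(round(g["score"],2),int(g["pixels"].sum())) for g in rg])/' look.py; python3 look.py w3b.png
```

```text
8.05 [ 0.624  -0.0748  0.2634] op 0.995 F [-0.1  0.4  0.7] q [-0.159  0.163  1.681  0.     1.298  1.892]
[[-0.887  0.    -0.462]
 [ 0.462  0.    -0.887]
 [-0.    -1.    -0.   ]]
cap_center 0.84 [ 0.6261 -0.0767  0.1629]
cap_mark 0.56 [ 0.6401 -0.0918  0.1586]
cap_mark 0.39 [ 0.6291 -0.0773  0.1624]
seg [(0.89, 5661)]
5637 zmed 0.16909371175051222
circ [ 0.6267 -0.0774] 0.0278 ztop 0.1691
pointer 22 [ 0.6388 -0.0941  0.1698] ang -54.1
tool-frame dx dz units [-0.12   0.     0.035]
```

Call:
drive_tool(moves=[[-0.1,0.8,0.03,0,0,0,85],[-0.1,1.7,0.03,0,0,0,85],[-0.1,2.5,0.03,0,0,0,85],[-0.1,3.1,0.03,0,0,0,85],[-0.1,3.5,0.03,0,0,0,85],[-0.1,3.7,0.03,0,0,0,85],[-0.1,3.7,0.03,0,0,0,85],[-0.1,3.7,0.03,0,0,0,50],[-0.1,3.7,0.03,0,0,0,50],[-0.1,3.7,0.03,0,0,0,50],[-0.1,3.7,0.03,0,0,0,50],[-0.1,3.7,0.03,0,0,0,50],[-0.1,3.7,0.03,0,0,0,50]], force=70)

```text
time_s: 9.38
tool_pos: [0.6277, -0.0768, 0.1546]
ee_rot: [0.17, 0.687, -0.686, -0.167]
ft_force: [-0.2, 2.2, 6.3]
opening: 0.624
```

```bash
python3 -c "
from h import *
s=st();print(s['wrist_torque'])"
```

```text
9.38 [ 0.6277 -0.0768  0.1546] op 0.624 F [-0.2  2.2  6.3] q [-1.610e-01  2.460e-01  1.788e+00  1.000e-03  1.104e+00  1.890e+00]
[[-0.886  0.004 -0.463]
 [ 0.463 -0.    -0.886]
 [-0.003 -1.    -0.002]]
[ 0.25177833  0.08764787 -0.0153561 ]
```

Call:
drive_tool(moves=[[0,0,0,0,-0.08,0,50],[0,0,0,0,-0.16,0,50],[0,-0.01,0,0,-0.24,0,50],[0,-0.02,0,0,-0.32,0,50],[0,-0.03,0,0,-0.4,0,50],[0,-0.04,0,0,-0.48,0,50],[0,-0.05,0,0,-0.56,0,50],[0,-0.05,0,0,-0.64,0,50],[0,-0.05,0,0,-0.72,0,50],[0,-0.05,0,0,-0.8,0,50],[0,-0.05,0,0,-0.88,0,50],[0,-0.05,0,0,-0.96,0,50],[0,-0.05,0,0,-1.04,0,50],[0,-0.05,0,0,-1.12,0,50],[0,-0.05,0,0,-1.18,0,50],[0,-0.05,0,0,-1.18,0,50],[0,-0.05,0,0,-1.18,0,50]])

```text
time_s: 10.8
tool_pos: [0.6275, -0.0766, 0.1559]
ee_rot: [0.241, -0.664, 0.665, -0.243]
ft_force: [-0.0, 2.0, 5.2]
opening: 0.627
```

Run:
```python
from h import *
s=st();print(s['wrist_torque']);p=capture("wrist");save(p,"w4.png");marks(p,["cap_center","cap_mark"],s)
```

```text
10.8 [ 0.6275 -0.0766  0.1559] op 0.627 F [-0.   2.   5.2] q [-1.610e-01  2.450e-01  1.787e+00  1.000e-03  1.107e+00  7.100e-01]
[[-0.765  0.003  0.644]
 [-0.644  0.    -0.765]
 [-0.003 -1.     0.002]]
[0.43948604 0.0828655  0.0920114 ]
cap_center 0.75 [ 0.6258 -0.079   0.161 ]
cap_mark 0.59 [ 0.6466 -0.0719  0.1622]
```

View pics/w4.png

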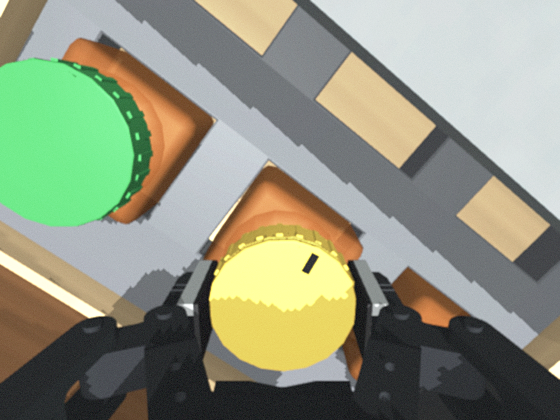

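The view shows the cap (283,300) held between the pads, with its pointer (311,263) now about +12…+16° in the jar frame. The turn of about 68° did not slip, so I'll lift it slowly.

Call:
drive_tool(moves=[[0,-0.04,0,0,0,0,50],[0,-0.09,0,0,0,0,50],[0,-0.15,0,0,0,0,50],[0,-0.22,0,0,0,0,50],[0,-0.3,0,0,0,0,50],[0,-0.45,0,0,0,0,50],[0,-0.6,0,0,0,0,50],[0,-0.75,0,0,0,0,50],[0,-0.9,0,0,0,0,50],[0,-1.05,0,0,0,0,50],[0,-1.15,0,0,0,0,50],[0,-1.2,0,0,0,0,50],[0,-1.2,0,0,0,0,50],[0,-1.2,0,0,0,0,50],[0,-1.2,0,0,0,0,50],[0,-1.2,0,0,0,0,50]])

```text
time_s: 12.28
tool_pos: [0.626, -0.0769, 0.1893]
ee_rot: [-0.242, 0.664, -0.664, 0.242]
ft_force: [-1.2, 0.1, -0.6]
opening: 0.627
```

Run:
```python
from h import *
s=st();p=capture("side");marks(p,["cap_center","jar_mouth","drawer_handle","white_bottle","scoop"]);
a=p["image"][100:280,180:380];a=cv2.resize(a,None,fx=3,fy=3,interpolation=3);cv2.imwrite("pics/s5.png",a[:,:,::-1].copy())
p=capture("scene");marks(p,["cap_center","jar_mouth"])
s=sense();p=capture("wrist");save(p,"w5.png");marks(p,["cap_center","jar_mouth","drawer_handle"],s)
```

```text
12.28 [ 0.626  -0.0769  0.1893] op 0.627 F [-1.2  0.1 -0.6] q [-0.162  0.216  1.756 -0.     1.17   0.71 ]
[[-0.766 -0.001  0.643]
 [-0.643  0.    -0.766]
 [ 0.    -1.    -0.001]]
cap_center 0.65 [ 0.6227 -0.0806  0.1951]
jar_mouth 0.54 [ 0.627  -0.0737  0.1658]
drawer_handle 0.73 [ 0.484  -0.0818  0.1646]
white_bottle 0.62 [ 0.4657 -0.3877 -0.0038]
white_bottle 0.33 [ 0.4834 -0.0834  0.1642]
scoop 0.71 [5.100e-01 4.013e-01 3.000e-04]
cap_center 0.46 [ 0.6256 -0.0739  0.2013]
jar_mouth 0.46 [ 0.6292 -0.0754  0.1622]
cap_center 0.63 [ 0.6216 -0.0793  0.1948]
```

View pics/s5.png

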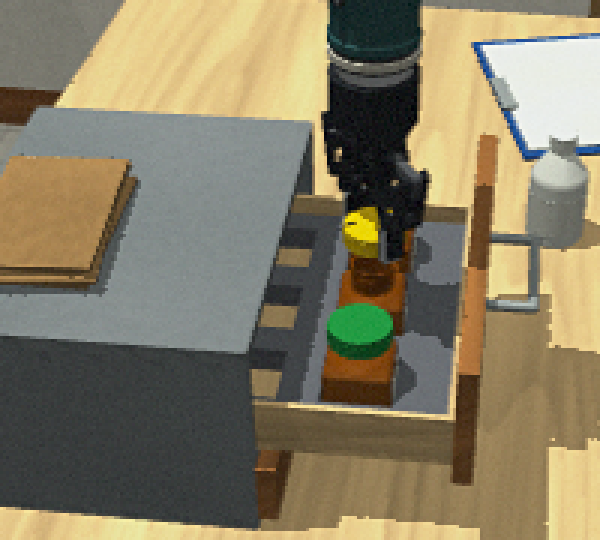

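View pics/w5.png

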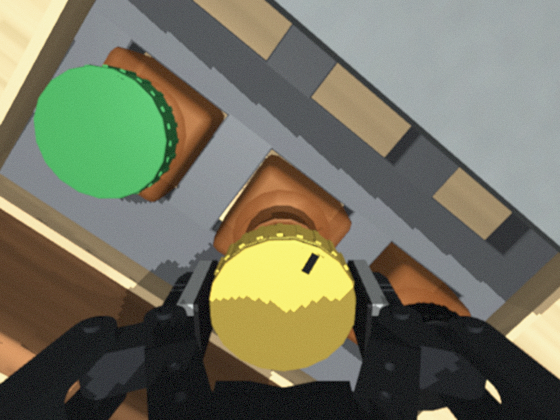

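The side crop shows the cap (362,232) level in the fingers above the open neck (372,270), with the jar seated. The wrist view agrees, and the neck is visible beneath the cap at (283,215). The lower drawer's front is still flush. Handing in.

```bash
python3 -c "
from h import *
print(sign_off())"
```

```text
the job is handed in; nothing more can be done
None
```

The job is done and handed in at about 12.5 s on the robot's clock. I pulled the upper drawer open by about 169 mm and gripped the yellow cap at 70 N. I turned it about 68° anticlockwise without any slip (pointer from about −56° to about +12…+16°) and lifted it straight up about 33 mm.

Last checks:
- **Cap:** it is held level between the pads, with its centre at about z 0.195–0.201 m. Its lower edge is roughly 20–25 mm above the rim, and it sits within about 8 mm of the jar's axis (the networks are good to about 4 mm).
- **Forces:** wrist force was near zero after the lift, so the cap is free of the jar.
- **Rest of the scene:** the jar stands in its well and the drawer is still open. The bottle and scoop read the same positions as at the start, and the lower drawer looks shut in the last side picture.

No check failed. The cap-height readings differed by about 6 mm between the scene camera and the other two, still within what you asked for. The wrist network did not report the rim, which was partly hidden under the cap, so the rim height comes from the side and scene cameras (0.166 and 0.162 m).

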